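# Load the tumbling barrel with wooden eggs

### The arm

A 7-joint arm with a two-finger parallel gripper is mounted at the origin on the work surface. World frame = base frame: x ahead of the robot, y to its left, z up, the work surface at z = 0. Lengths are in m, angles in rad, forces in N, time in s.
With the tool pointing down it reaches from about 0.425 to 0.95 m from the base axis. Payload 16.7 kg.
Tool frame: the origin (TCP) lies midway between the tips of the shut fingers; the grasp point (between the pads) lies 19 mm behind it; z points along the fingers, y is the line along which they close (so a half turn about z gives the same grasp; the last joint's range is limited). The gripper opens to 94 mm and grips with 3 to 60 N. Pads are 16 mm wide; open, the fingers measure 119 mm over their backs; the gripper's body (75 mm by 177 mm) begins 78 mm behind the grasp point.
Start: joints at [-1.462, 0.426, 0.074, 1.606, -0.034, 1.111, -0.067], TCP at [0.172, 0.653, 0.205] pointing down, gripper open.
Joint ranges: [-2.85, 2.85], [-0.5, 2.14], [-1.23, 1.37], [0.21, 2.46], [-1.02, 4.16], [0.16, 2.05], [-2.73, 2.73]. Speed limits (rad/s): [1.89, 1.89, 2.39, 2.39, 3.01, 3.01, 3.01].

### API

Orientations are given as a rotation vector (axis times angle).
In Python, from station import env, gripper_to, snapshot, camera_info, cut_out, landmark_of gives the robot as it stands. Calls block until the motion is done:
- env.goto(position, orientation): joint-space move of the TCP to a pose.
- env.move_linear(position, velocity=0.15, attitude=None): straight line of the TCP; attitude=None keeps the orientation; velocity is the mean speed in m/s.
- env.movej(angles): joint-space move.
- gripper_to(opening, newtons=None): finger opening in m; newtons is the grip in N (None keeps the last); returns when the fingers have stopped.
- env.dwell(seconds).
- env.ik(position, orientation): joint angles nearest the present ones, or None.
- snapshot(name): name is "scene" or "top" or "wrist"; returns the picture (384x512x3 uint8, red, green, blue); there is no depth.
- camera_info(name): a dict with "intrinsics" (3x3 intrinsics, pixels), "extrinsics" (4x4, takes a point from world to camera coordinates); the wrist camera has in their place "hand_eye" (4x4, takes a point from camera to tool coordinates, whose origin is the TCP and whose axes are the flange's). Camera axes: x right, y down, z forward; pixel columns grow to the right and rows downward; lengths in m; the calibration is good to about 2 mm. A picture is of the moment at which its call begins: read the wrist's pose just before it. camera_info takes no time and is no camera call.
A pose or a line that the arm cannot do raises env.Unreachable and nothing moves.
- env.sign_off(): hands the job in; it is judged then, once.
Trained networks look in the newest picture that a camera, given by its name, has taken for a name from the list of things; names that differ only in an ending like _2 or _b are one class to them, and where a whole thing is asked for, a point or a joint stands for the part that bears it (a point fixed in the world has none). Each returns a list of dicts, best first, with "confidence" (0 to 1); they miss things now and then, are a little off and sometimes report something else, mostly with a low value. They report only what shows in the picture. A call takes as long as a camera call.
- cut_out(label, camera): "pixels" (384x512 bool, what is visible of it) and "box" ([left, top, width, height] in pixels, round what is visible of it).
- landmark_of(label, camera): "position" ([column, row] in pixels: a listed point, or the origin of a listed thing).
Readings, each from a call of its own:
- env.get_clock(): time.
- env.get_joint_positions(): joint angles.
- env.get_joint_velocities(): joint speeds.
- env.get_tau(): joint torques, N m.
- env.get_ee_pos(): TCP position.
- env.get_eef_rot(): TCP orientation.
- env.get_wrist_force(): force on the tool from outside, world axes, zero at the start.
- env.get_wrist_torque(): the same for the moment, N m.
- env.get_finger_gap(): finger opening in m.
- env.get_grasp_force(): force on a finger pad.
Only numpy, scipy, OpenCV 4.12 (cv2) and the standard library are available. Lean on these libraries where they do the work, as an engineer would, in place of code of your own. Each camera call takes 0.05 s, during which the arm holds its last target. There are 200 camera calls.

### The job

Load the tumbling barrel: turn its handwheel until the hatch comes to the top, swing the hatch wide open, and use the metal scoop to tip all the wooden eggs from the tray into the barrel. Then lay the scoop flat in the emptied tray and shut the hatch fully, still on top. Do not pick eggs out of the tray with the gripper (one that has rolled onto the table may be picked up), and leave everything else on the table where it lies.

Things in the scene. Friction and masses are not known exactly. Their poses are not given: they have to be found in the camera images.
- tumbler: Fixed stand of a hand-turned tumbling barrel for smoothing small wooden parts: plywood foot 240 x 250 mm, two grey uprights 155 mm high, 104 mm either side of the middle. Origin on the table under the barrel's middle; y axis along the axle, z up; the handwheel is on its -y end, its -x side faces the robot.
- drum_center (a point): Point on the axle in the middle of the barrel, 130 mm above the table; axes as the stand's. The barrel is hexagonal, of pale wood: flat sides 92 mm wide and 8 mm thick, outer faces 80 mm from the axle, 150 mm long inside, plywood ends, 170 mm over all. One of the six sides is the hatch.
- drum (a joint): Turn of the barrel with its handwheel, rad; turns without end, either way. 0 (or any multiple of 2 pi) is the hatch exactly on top; growing values carry the top towards the stand's +x. A felt brake drags on the axle (1.2 N m, about 11 N at the wheel's rim), so it stays where it is left, also with the hatch open.
- wheel_center (a point): Centre of the dark steel handwheel on the axle, 145 mm from the barrel's middle towards the stand's -y, 130 mm above the table; axes as the stand's. Rim: a 16 mm round bar on a circle of 105 mm radius (top 243 mm above the table), 52 mm clear of the barrel's end, above the 155 mm uprights, so its upper part can be pinched from above across the bar.
- mouth (a point): Middle of the hatch's opening, in the plane of the hatch's outer face, 80 mm from the axle; turns with the barrel. Its z axis points out of the barrel (straight up when the hatch is on top), its y runs along the axle. The opening is 88 mm across by 150 mm along the axle.
- hatch (a joint): Angle of the hatch, rad: 0 shut, 2.2 as far as it goes. It hinges on its long edge that faces the robot when the hatch is on top, and opens upward and towards the robot; a stiff hinge (0.15 N m), it stays where it is left.
- hatch_hinge (a point): Middle of the hatch's hinge line (46 mm from the mouth's middle); axes turn with the hatch: x across the hatch from the hinge to the free edge, z out of its outer face, y along the hinge.
- hatch_handle (a point): Middle of the hatch's bar handle: steel bar 10 mm thick, 72 mm long, along the axle, 28 mm off the outer face (23 mm clear beneath), on posts 36 mm either side of its middle; 71 mm from the hinge line, 21 mm from the free edge. Axes as the hatch's. Hatch shut on top: 238 mm above the table.
- tray: Fixed low plywood tray that holds the eggs: 170 mm along its x, 240 mm along its y, 30 mm high, walls and floor 5 mm. Origin: centre of its underside, z up. The eggs start mostly towards its +y end.
- scoop: Loose aluminium bench scoop, 140 g: flat floor 80 mm long, 72 wide at the open lip, 62 at the back; sheet 2 mm; back 36 mm high, sides falling to nothing at the lip. Origin: centre of the floor's underside; x from handle to lip (lip 40 mm ahead), z up. Wooden handle: 18 x 18 mm, 100 long, leaves the back 29 mm up, rises backwards at 25 degrees; grip it 91 mm behind and 52 mm above the origin.
- egg0: Turned wooden egg, 35 mm long, 26 mm at its thickest, 10 to 17 g, lying in the tray; it may be absent. Origin: in its middle, 13 mm above what it lies on.
- egg1: Another such egg; it may be absent.
- egg2: Another such egg; it may be absent.
- egg3: Another such egg; it may be absent.
- egg4: Another such egg; it may be absent.
- egg5: Another such egg; it may be absent.
- egg6: Another such egg; it may be absent.
- egg7: Another such egg; it may be absent.
- rasp: Bystander, rasp with a red handle, 260 x 25 x 25 mm, long along its x; leave it where it lies. Origin: centre of its underside, z up
- sanding_block: Bystander, cork sanding block 68 x 100 x 30 mm; leave it where it lies. Origin: centre of its underside, z up
- bird: Bystander, little carved wooden bird about 105 x 24 x 33 mm; leave it where it lies. Origin: centre of its underside, z up
- blank: Bystander, wooden blank 90 x 50 x 28 mm; leave it where it lies. Origin: centre of its underside, z up
- spoon_blank: Bystander, half-carved wooden spoon about 155 x 40 x 14 mm; leave it where it lies. Origin: centre of its underside, z up
- pencil: Bystander, green pencil 188 x 8 x 8 mm; leave it where it lies. Origin: centre of its underside, z up

How it is judged:
By the outcome, as a careful person would: the job done as asked, in the order asked, and still so for the second after the job is handed in, with the robot touching nothing.
Of egg0, egg1, egg2, egg3, egg4, egg5, egg6, egg7 only 5 to 8 are there at a start; the rules pass over those that are not, and their reading is None.
At some moment in a run one of scoop, egg6, egg7 may be knocked a few centimetres aside while the robot is not near it.
It also fails if it takes over 210 s, if anything falls off the work surface, if the arm or the gripper's body presses on something with over 40 N, if the wrist force passes 120 N, or if a joint passes its speed limit or range.

## Working session

There is one attempt and no reset: what is moved stays moved. The work goes in short steps, each a Python script; the robot and the scene stay as the last script left them, time stands still between calls to the robot, and variables do not carry over. Pictures are saved under pics/ and viewed, at most 14 in all, crops included, and the job is handed in when it is done.

```bash
ls; mkdir -p pics; cat > h.py <<'E'
import numpy as np, cv2
from scipy.spatial.transform import Rotation as R
from station import env, gripper_to, snapshot, camera_info, cut_out, landmark_of
def save(n,im): cv2.imwrite('pics/'+n+'.png',im[:,:,::-1])
def cam(name,tcp=None):
    c=camera_info(name);K=np.array(c['intrinsics'])
    if 'extrinsics' in c: E=np.array(c['extrinsics'])
    else:
        T=np.eye(4);T[:3,:3]=R.from_rotvec(tcp[1]).as_matrix();T[:3,3]=tcp[0]
        E=np.linalg.inv(T@np.array(c['hand_eye']))
    return K,E
def pose(): return np.array(env.get_ee_pos()),np.array(env.get_eef_rot())
def ray(K,E,px):
    d=np.linalg.inv(K)@[px[0],px[1],1]; Rm=E[:3,:3]
    o=-Rm.T@E[:3,3]; d=Rm.T@d; return o,d/np.linalg.norm(d)
def tri(obs):  # list of (K,E,px)
    A=np.zeros((3,3));b=np.zeros(3);rs=[ray(*o) for o in obs]
    for o,d in rs:
        P=np.eye(3)-np.outer(d,d);A+=P;b+=P@o
    x=np.linalg.solve(A,b); return x,[np.linalg.norm((np.eye(3)-np.outer(d,d))@(x-o)) for o,d in rs]
def onz(K,E,px,z):
    o,d=ray(K,E,px); return o+d*(z-o[2])/d[2]
def proj(K,E,X):
    p=K@(E[:3,:3]@np.array(X)+E[:3,3]); return p[:2]/p[2]
E
python3 - <<'E'
from h import *
a=snapshot('scene');b=snapshot('top');save('scene',a);save('top',b)
print(env.get_clock(),pose())
for c in('scene','top'):
    K,E=cam(c);print(c,K.tolist(),(-E[:3,:3].T@E[:3,3]).round(3))
    for l in 'tumbler drum_center wheel_center mouth hatch_hinge hatch_handle tray scoop egg0 rasp sanding_block bird blank spoon_blank pencil'.split():
        r=landmark_of(l,c)
        print(c,l,[(np.round(x['position']).tolist(),round(x['confidence'],2),onz(K,E,x['position'],0.13 if l in('drum_center','wheel_center') else 0.)[:2].round(3).tolist()) for x in r][:8])
print(env.get_clock())
E
```

```text
pics
station.py
0.1 (array([0.17201475, 0.65234139, 0.20488295]), array([-4.03871684e-01, -3.11546505e+00,  1.67046315e-03]))
scene [[475.49998677615434, 0.0, 261.686833806592], [0.0, 475.49998677615434, 194.4249851078872], [0.0, 0.0, 1.0]] [1.441 0.19  1.053]
scene tumbler [([372.0, 264.0], 0.59, [0.575, 0.192])]
scene drum_center []
scene wheel_center [([326.0, 218.0], 0.64, [0.568, 0.049]), ([349.0, 199.0], 0.53, [0.475, 0.092])]
scene mouth [([381.0, 214.0], 0.75, [0.374, 0.186])]
scene hatch_hinge []
scene hatch_handle [([380.0, 199.0], 0.54, [0.309, 0.172])]
scene tray [([243.0, 231.0], 0.58, [0.574, -0.19])]
scene scoop [([259.0, 195.0], 0.78, [0.416, -0.197]), ([237.0, 238.0], 0.62, [0.605, -0.195])]
scene egg0 [([241.0, 225.0], 0.65, [0.556, -0.204]), ([238.0, 239.0], 0.56, [0.609, -0.191]), ([244.0, 213.0], 0.46, [0.504, -0.213]), ([250.0, 243.0], 0.45, [0.611, -0.153]), ([267.0, 218.0], 0.43, [0.503, -0.138])]
scene rasp [([336.0, 323.0], 0.69, [0.785, 0.142])]
scene sanding_block [([349.0, 200.0], 0.96, [0.345, 0.081]), ([336.0, 323.0], 0.5, [0.787, 0.14])]
scene bird [([
[... 623 characters left out ...]
7.0], 0.87, [0.574, -0.189]), ([195.0, 276.0], 0.35, [0.356, 0.076])]
top scoop [([292.0, 251.0], 0.8, [0.424, -0.193])]
top egg0 [([291.0, 183.0], 0.68, [0.612, -0.192]), ([292.0, 211.0], 0.66, [0.535, -0.194]), ([276.0, 218.0], 0.54, [0.515, -0.15]), ([271.0, 178.0], 0.44, [0.626, -0.135]), ([291.0, 195.0], 0.39, [0.579, -0.191])]
top rasp [([173.0, 124.0], 0.74, [0.783, 0.143])]
top sanding_block [([195.0, 275.0], 0.95, [0.358, 0.077]), ([197.0, 190.0], 0.74, [0.593, 0.074])]
top bird [([236.0, 138.0], 0.62, [0.743, -0.037])]
top blank [([268.0, 121.0], 0.93, [0.791, -0.128])]
top spoon_blank [([390.0, 234.0], 0.59, [0.471, -0.466])]
top pencil [([140.0, 273.0], 0.67, [0.364, 0.227])]
1.6
```

```bash
python3 -c "
import cv2
a=cv2.imread('pics/scene.png');b=cv2.imread('pics/top.png')
cv2.imwrite('pics/s2.png',cv2.resize(a[150:350,150:450],None,fx=2.66,fy=2.66,interpolation=2))
cv2.imwrite('pics/t2.png',cv2.resize(b[90:300,90:370],None,fx=2.8,fy=2.8,interpolation=2))"
```

```text
(no output)
```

View pics/s2.png

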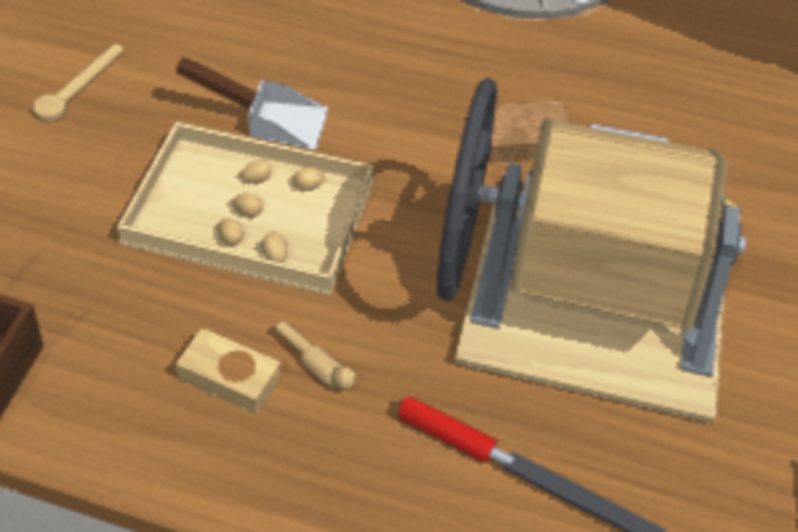

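View pics/t2.png

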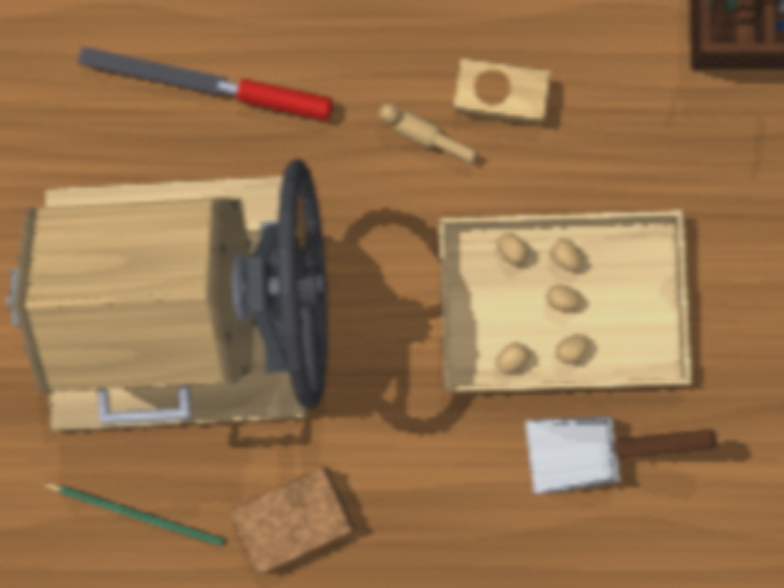

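The images show five eggs. The barrel has an edge on top and its hatch faces the robot, with the handle at top-image (141,236). The scoop's lip points toward +y. Next I'll take two-place wrist views to measure this.

```bash
cat >> h.py <<'E'
def down(yaw,tilt=None):
    """tool z down, tool y axis at world direction yaw (rad from +x)."""
    y=np.array([np.cos(yaw),np.sin(yaw),0]);z=np.array([0,0,-1.]);x=np.cross(y,z)
    return R.from_matrix(np.stack([x,y,z],1))
E
python3 - <<'E'
from h import *
print(np.array(camera_info('wrist')['hand_eye']).round(3).tolist())
print(R.from_rotvec(env.get_eef_rot()).as_matrix().round(2).tolist())
import itertools
obs={}
L1='wheel_center mouth hatch_hinge hatch_handle drum_center tumbler'.split();L2='scoop tray egg0'.split()
def view(i,p,yaw,L):
    for yw in (yaw,yaw+np.pi):
        o=down(yw).as_rotvec()
        if env.ik(p,o) is not None: break
    else: print('unreach',p);return
    try: env.goto(p,o)
    except env.Unreachable: print('unr',p);return
    tc=pose();im=snapshot('wrist');save('w%d'%i,im);C=cam('wrist',tc)
    np.savez('pics/w%d.npz'%i,K=C[0],E=C[1])
    for l in L:
        r=landmark_of(l,'wrist')
        print(i,l,[(np.round(x['position'],1).tolist(),round(x['confidence'],2),onz(*C,x['position'],{'wheel_center':.13,'drum_center':.13,'egg0':.018}.get(l,0))[:2].round(3).tolist()) for x in r if x['confidence']>.3])
        if r: obs.setdefault(l,[]).append((*C,r[0]['position']))
view(1,[.50,.22,.50],np.pi/2,L1)
view(2,[.50,.05,.50],np.pi/2,L1)
view(3,[.52,-.13,.42],np.pi/2,L2)
view(4,[.52,-.25,.42],np.pi/2,L2)
for l in L1+L2:
    for c in('top','scene'):
        r=landmark_of(l,c)
        if r and l not in('egg0','drum_center') : obs.setdefault(l,[]).append((*cam(c),r[0]['position']))
    if l in obs and len(obs[l])>1: print(l,[np.round(v,4).tolist() for v in tri(obs[l])])
print(env.get_clock())
E
```

```text
[[0.001, -0.961, -0.277, 0.081], [1.0, 0.001, 0.0, -0.002], [0.0, -0.277, 0.961, -0.18], [0.0, 0.0, 0.0, 1.0]]
[[-0.97, 0.26, 0.0], [0.26, 0.97, -0.0], [-0.0, -0.0, -1.0]]
1 wheel_center [([154.2, 190.3], 0.6, [0.576, 0.051])]
1 mouth []
1 hatch_hinge [([77.0, 198.9], 0.6, [0.632, -0.15]), ([219.5, 266.6], 0.51, [0.787, 0.142])]
1 hatch_handle [([238.0, 120.9], 0.66, [0.472, 0.186]), ([179.8, 60.3], 0.6, [0.362, 0.079])]
1 drum_center []
1 tumbler []
2 wheel_center [([257.7, 191.2], 0.7, [0.578, 0.053])]
2 mouth [([341.9, 138.9], 0.88, [0.508, 0.221]), ([256.8, 188.4], 0.51, [0.609, 0.052]), ([354.2, 62.3], 0.48, [0.365, 0.233])]
2 hatch_hinge []
2 hatch_handle []
2 drum_center []
2 tumbler []
3 scoop [([217.3, 85.4], 0.72, [0.428, -0.194])]
3 tray [([220.4, 169.1], 0.69, [0.572, -0.192])]
3 egg0 [([251.6, 203.9], 0.73, [0.631, -0.136]), ([220.0, 174.8], 0.66, [0.578, -0.191]), ([252.0, 139.8], 0.55, [0.517, -0.136]), ([217.8, 197.9], 0.51, [0.62, -0.196])]
4 scoop [([288.1, 83.9], 0.58, [0.426, -0.196])]
4 tray [([289.3, 170.0], 0.83, [0.573, -0.19]), ([288.3, 177.4], 0.65, [0.586, -0.192])]
4 egg0 [([284.3, 146.1], 0.8, [0.527, -0.202]), ([323.0, 140.0], 0.78, [0.517, -0.137]), ([286.4, 196.5], 0.77, [0.617, -0.196]), ([322.1, 201.8], 0.59, [0.627, -0.132]), ([288.7, 176.3], 0.5, [0.58, -0.193])]
wheel_center [[0.5761, 0.0523, 0.1371], [0.0025, 0.0009, 0.003, 0.0021]]
mouth [[0.4931, 0.1885, 0.1186], [0.0022, 0.0006, 0.002]]
hatch_handle [[0.4636, 0.1854, 0.1443], [0.0082, 0.0041, 0.0109]]
scoop [[0.4259, -0.1937, 0.0089], [0.0029, 0.0034, 0.0026, 0.0011]]
tray [[0.5731, -0.1905, -0.0015], [0.0024, 0.0003, 0.0022, 0.0001]]
egg0 [[0.5096, -0.1797, 0.3042], [0.0528, 0.0528]]
7.8833
```

```bash
python3 -c "
import cv2,numpy as np
a=cv2.imread('pics/w1.png');b=cv2.imread('pics/w3.png')
cv2.imwrite('pics/v1.png',np.hstack([cv2.resize(a[20:370,120:470],(400,400)),cv2.resize(b[20:370,80:430],(400,400))]))"
```

```text
(no output)
```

View pics/v1.png

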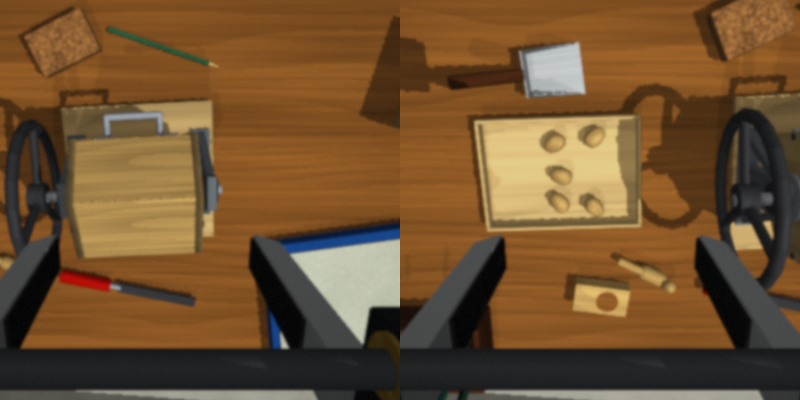

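```bash
python3 - <<'E'
from h import *
def edge(c,C,mask,cols,side,z):
    pts=[]
    for u in cols:
        r=np.flatnonzero(mask[:,u])
        if len(r): pts.append(onz(*C,[u,r.max()+.5 if side=='max' else r.min()-.5],z)[:2])
    p=np.array(pts); 
    for _ in range(4):
        f=np.polyfit(p[:,1],p[:,0],1); e=np.abs(p[:,0]-np.polyval(f,p[:,1])); p=p[e<=max(2*np.median(e),.0015)]
    return f,len(p),p[:,1].min(),p[:,1].max(),p
d=np.load('pics/w4.npz');W4=(d['K'],d['E'])
# newest wrist picture is w4
for c,C in(('top',cam('top')),('wrist',W4),('scene',cam('scene'))):
    for l in('tumbler','tray','scoop','drum'):
        r=cut_out(l,c)
        if not r: print(c,l,'none');continue
        m=r[0]['pixels'];print(c,l,round(r[0]['confidence'],2),r[0]['box'],m.sum())
        np.save(f'pics/m_{c}_{l}.npy',m)
        if c=='scene': continue
        x0,y0,w,h=map(int,r[0]['box'])
        if l in('tumbler','tray'):
            cols=range(x0+10,x0+w-10)
            for s in('min','max'):
                f,n,a,b,p=edge(c,C,m,cols,s,0.0 if l=='tumbler' else .03)
                print('  ',s,'yaw',np.degrees(np.arctan(-f[0])).round(2),'x at',np.polyval(f,[.197 if l=='tumbler' else -.19]).round(4),n,a.round(3),b.round(3))
            if l=='tray':
                q=cv2.minAreaRect(np.array([onz(*C,[u,v],.03)[:2] for v,u in np.argwhere(m)],np.float32));print('  rect',q)
        if l=='scoop':
            q=cv2.minAreaRect(np.array([onz(*C,[u,v],.02)[:2] for v,u in np.argwhere(m)],np.float32));print('  rect',q)
            # handle: direction by PCA
            P=np.array([onz(*C,[u,v],.02)[:2] for v,u in np.argwhere(m)]);uu,s,vt=np.linalg.svd(P-P.mean(0),full_matrices=False);print('  pca',vt[0],P.mean(0))
E
```

```text
top tumbler 0.89 [92.8, 145.0, 112.3, 100.1] 9056
   min yaw 3.14 x at [0.6938] 55 0.097 0.326
   max yaw 3.23 x at [0.4534] 49 0.082 0.263
top tray 0.87 [245.7, 166.7, 90.9, 64.0] 4968
   min yaw 2.17 x at [0.6558] 53 -0.281 -0.091
   max yaw 1.46 x at [0.4864] 65 -0.273 -0.091
  rect ((0.5714454650878906, -0.18733468651771545), (0.1698911339044571, 0.2411746084690094), 1.7790778875350952)
top scoop 0.66 [275.2, 240.3, 68.6, 25.6] 974
  rect ((0.4234212338924408, -0.24525204300880432), (0.06834958493709564, 0.1830221563577652), 2.3260467052459717)
  pca [ 0.09387868 -0.99558364] [ 0.42506364 -0.21761282]
top drum 0.74 [116.9, 106.2, 91.5, 27.9] 706
wrist tumbler 0.62 [426.1, 99.4, 85.9, 177.1] 12119
   min yaw 5.17 x at [0.4495] 37 0.101 0.163
   max yaw -21.67 x at [0.7843] 51 0.114 0.218
wrist tray 0.87 [218.9, 120.2, 145.3, 105.2] 12984
   min yaw 1.56 x at [0.4846] 124 -0.296 -0.093
   max yaw 1.7 x at [0.6578] 98 -0.28 -0.08
  rect ((0.5713746547698975, -0.19164319336414337), (0.17602373659610748, 0.24442577362060547), 1.8438663482666016)
wrist scoop 0.71 [203.9, 58.1, 110.5, 49.3] 2933
  rect ((0.4286051392555237, -0.24933522939682007), (0.06894668936729431, 0.17841215431690216), 5.542619705200195)
  pca [ 0.11542935 -0.99331569] [ 0.42639373 -0.2236344 ]
wrist drum 0.73 [420.5, 114.2, 90.3, 160.8] 6927
scene tumbler 0.63 [311.8, 180.3, 120.6, 127.9] 10154
scene tray 0.76 [195.9, 197.6, 97.9, 62.2] 3972
scene scoop 0.74 [335.0, 185.2, 26.8, 26.9] 458
scene drum 0.86 [313.8, 183.9, 108.6, 88.9] 5677
```

```bash
cat >> h.py <<'E'
YAW=np.radians(3.2); XH=np.array([np.cos(YAW),np.sin(YAW),0]);YH=np.array([-np.sin(YAW),np.cos(YAW),0]);ZH=np.array([0,0,1.])
WC=np.array([.578,.0525,.13]); DC=WC+.145*YH
def ori(z,y):
    z=z/np.linalg.norm(z);y=y-z*(y@z);y/=np.linalg.norm(y)
    return R.from_matrix(np.stack([np.cross(y,z),y,z],1)).as_rotvec()
def grasp(g,z,y,depth=.019):  # TCP pose for a grasp point g
    return np.array(g)+depth*z/np.linalg.norm(z),ori(z,y)
def rim(a,t,extra=0.,yf=1):
    z=-(np.sin(t)*XH+np.cos(t)*ZH)
    return grasp(WC+.105*(np.sin(a)*XH+np.cos(a)*ZH)-extra*z,z,YH*yf)
def line(p,o,v=.15): env.move_linear(list(p),velocity=v,attitude=list(o))
def st(m=''): print(m,'t',round(env.get_clock(),1),'F',np.round(env.get_wrist_force(),1),'gap',round(env.get_finger_gap(),4),'gf',round(float(np.max(env.get_grasp_force())),1))
E
python3 - <<'E'
from h import *
D=np.radians
q0=env.get_joint_positions();best=None
for yf in(1,-1):
    print(yf,[env.ik(*rim(D(a),D(a*.5),e,yf)) is not None for a,e in((-50,.1),(-50,0),(-25,0),(0,0),(25,0),(50,0))],np.round(env.ik(*rim(0,0,0.1,yf)) ,2) if env.ik(*rim(0,0,0.1,yf)) is not None else None)
print(np.round(q0,2))
E
```

```text
1 [True, True, True, True, True, True] [-0.89  0.24  0.84  1.72 -0.19  1.27  1.62]
-1 [True, True, True, True, True, True] [-1.14  0.39  1.25  1.73 -0.38  1.31 -1.32]
[-0.41  0.18  0.89  1.56 -0.14  1.47  2.06]
```

```bash
python3 - <<'E'
from h import *
D=np.radians
gripper_to(.05,30)
env.goto(*rim(D(-48),D(-24),.12))
line(*rim(D(-48),D(-24),0)); st('at rim')
gripper_to(0.0,30); st('closed')
for a in np.linspace(-48,48,9)[1:]:
    line(*rim(D(a),D(a*.5)),v=.12)
    if a%24==0: st(a)
gripper_to(.05); st('open')
line(*rim(D(48),D(24),.12),v=.3)
save('s3',snapshot('scene'));save('t3',snapshot('top'))
for c in('scene','top'):
    for l in('mouth','hatch_handle','hatch_hinge'):
        print(c,l,[(np.round(x['position'],1),round(x['confidence'],2)) for x in landmark_of(l,c)][:2])
a=cv2.imread('pics/s3.png')[150:330,290:470];b=cv2.imread('pics/t3.png')[130:270,80:220]
cv2.imwrite('pics/v2.png',np.hstack([cv2.resize(a,(400,400)),cv2.resize(b,(400,400))]))
E
```

```text
at rim t 11.5 F [-0.  -0.2  0. ] gap 0.0502 gf 0.0
closed t 12.2 F [-2.3 -3.7  6.4] gap 0.0151 gf 30.0
-24.0 t 12.8 F [-4.  -3.4 17.2] gap 0.015 gf 30.0
0.0 t 13.4 F [ 3.  -2.   3.2] gap 0.0154 gf 30.0
24.0 t 14.1 F [10.  -0.9 -0.4] gap 0.0152 gf 30.0
48.0 t 14.7 F [ 9.2 -3.8 -5.1] gap 0.0147 gf 30.0
open t 15.4 F [-1.1 -0.  -0.5] gap 0.0503 gf 0.0
scene mouth [(array([390.3, 206.2]), 0.88)]
scene hatch_handle [(array([386.8, 204.4]), 0.76)]
scene hatch_hinge [(array([391.8, 194.1]), 0.82)]
top mouth []
top hatch_handle [(array([133.8, 214. ]), 0.72), (array([272.6, 180.2]), 0.69)]
top hatch_hinge [(array([138. , 215.3]), 0.63)]
```

View pics/v2.png

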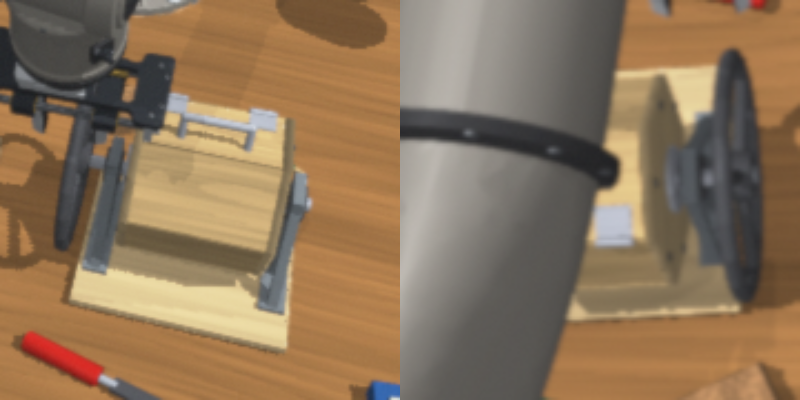

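```bash
cat >> h.py <<'E'
def model(th,h=0.):
    rad=np.sin(th)*XH+np.cos(th)*ZH; tan=np.cos(th)*XH-np.sin(th)*ZH
    hinge=DC+.08*rad-.046*tan
    hx=np.cos(h)*tan+np.sin(h)*rad; hz=np.cos(h)*rad-np.sin(h)*tan
    return {'mouth':DC+.08*rad,'hatch_hinge':hinge,'hatch_handle':hinge+.071*hx+.028*hz}
def fit_theta(C,obs,h=0.):
    from scipy.optimize import minimize_scalar
    f=lambda t:sum(np.linalg.norm(proj(*C,model(t,h)[k])-v) for k,v in obs.items())
    ts=np.radians(np.arange(-180,180,.5));e=[f(t) for t in ts];i=int(np.argmin(e)); return np.degrees(ts[i]),e[i]
E
python3 - <<'E'
from h import *
S=cam('scene')
o={'mouth':[390.3,206.2],'hatch_handle':[386.8,204.4],'hatch_hinge':[391.8,194.1]}
print(fit_theta(S,o))
for k in o:print(k,fit_theta(S,{k:o[k]}))
for t in(-60,-40,-20,0):print(t,{k:proj(*S,v).round(1).tolist() for k,v in model(np.radians(t)).items()})
# initial
print(fit_theta(S,{'mouth':[381,214]}),fit_theta(S,{'hatch_handle':[380,199]}),fit_theta(cam('top'),{'mouth':[144,225]}),fit_theta(cam('top'),{'hatch_handle':[141,236]}))
E
```

```text
(np.float64(-9.0), np.float64(9.82325509899816))
mouth (np.float64(-14.500000000000002), np.float64(2.922247322337005))
hatch_handle (np.float64(-105.00000000000001), np.float64(1.2269540379357582))
hatch_hinge (np.float64(-11.0), np.float64(4.606167527596459))
-60 {'mouth': [386.8, 203.1], 'hatch_hinge': [385.1, 207.8], 'hatch_handle': [389.6, 190.3]}
-40 {'mouth': [387.5, 202.0], 'hatch_hinge': [386.9, 200.9], 'hatch_handle': [390.1, 191.7]}
-20 {'mouth': [387.5, 204.5], 'hatch_hinge': [388.1, 197.5], 'hatch_handle': [389.4, 198.3]}
0 {'mouth': [386.8, 210.7], 'hatch_hinge': [388.6, 198.2], 'hatch_handle': [387.7, 209.7]}
(np.float64(-99.5), np.float64(2.8750765859747585)) (np.float64(-97.5), np.float64(6.654957352088387)) (np.float64(-108.5), np.float64(0.09515904310309403)) (np.float64(-92.5), np.float64(2.5348777780261607))
```

```bash
python3 - <<'E'
from h import *
obs={};ims=[]
env.move_linear([.42,.12,.46],velocity=.35,attitude=list(ori(-ZH,YH)))
for p,t in(([.42,.20,.46],0),([.60,.20,.46],0)):
    z=-(np.sin(t)*XH+np.cos(t)*ZH)
    env.goto(p,ori(z,YH));tc=pose();im=snapshot('wrist');C=cam('wrist',tc);ims.append(cv2.resize(im[0:380,60:460],(400,380)))
    for l in('mouth','hatch_handle','hatch_hinge','wheel_center'):
        r=landmark_of(l,'wrist')
        if r: print(l,np.round(r[0]['position'],1),round(r[0]['confidence'],2),fit_theta(C,{l:r[0]['position']}) if l!='wheel_center' else '');obs.setdefault(l,[]).append((*C,r[0]['position']))
    m=model(0);print({k:proj(*C,v).round(1).tolist() for k,v in m.items()}, proj(*C,WC))
for l in obs:
    r=landmark_of(l,'scene')
    if r and r[0]['confidence']>.5: obs[l].append((*cam('scene'),r[0]['position']))
    print(l,tri(obs[l]),len(obs[l]))
print({k:v.round(4) for k,v in model(0).items()})
save('v3',np.hstack(ims));st()
E
```

```text
mouth [244.1 258.8] 0.91 (np.float64(-7.0), np.float64(3.635424785710078))
hatch_handle [242.9 285.9] 0.88 (np.float64(-5.5), np.float64(4.394575877908788))
hatch_hinge [245.9 226.2] 0.85 (np.float64(-7.0), np.float64(1.7739840921530092))
wheel_center [161.  240.1] 0.7 
{'mouth': [247.8, 265.2], 'hatch_hinge': [247.6, 234.5], 'hatch_handle': [247.4, 292.3]} [158.96023135 240.98770235]
mouth [251.5 128.7] 0.69 (np.float64(174.0), np.float64(4.002525195543983))
hatch_handle [254.  151.2] 0.92 (np.float64(140.0), np.float64(1.4838416988727887))
hatch_hinge [254.2  87.2] 0.65 (np.float64(-110.5), np.float64(1.3247900149638114))
wheel_center [155. 129.] 0.91 
{'mouth': [255.7, 134.9], 'hatch_hinge': [255.7, 96.6], 'hatch_handle': [255.7, 158.9]} [156.94926157 128.46339633]
mouth (array([0.55945161, 0.19548741, 0.21651229]), [np.float64(0.004248676699259546), np.float64(0.004506705393086627), np.float64(0.007561320200727173)]) 3
hatch_handle (array([0.58363371, 0.19404853, 0.24321369]), [np.float64(0.002020604035215041), np.float64(0.0023649793611432214), np.float64(0.0005387407917714441)]) 3
hatch_hinge (array([0.51178319, 0.19474051, 0.21414102]), [np.float64(0.00313267942262181), np.float64(0.002847794137905634), np.float64(0.005373213121431576)]) 3
wheel_center (array([0.57522948, 0.05261872, 0.13796393]), [np.float64(0.005509654110241694), np.float64(0.002830516032243529), np.float64(0.0045990678886633374)]) 3
{'mouth': array([0.5699, 0.1973, 0.21  ]), 'hatch_hinge': array([0.524 , 0.1947, 0.21  ]), 'hatch_handle': array([0.5949, 0.1987, 0.238 ])}
 t 19.8 F [-0.5  0.2  0.2] gap 0.0503 gf 0.0
```

View pics/v3.png

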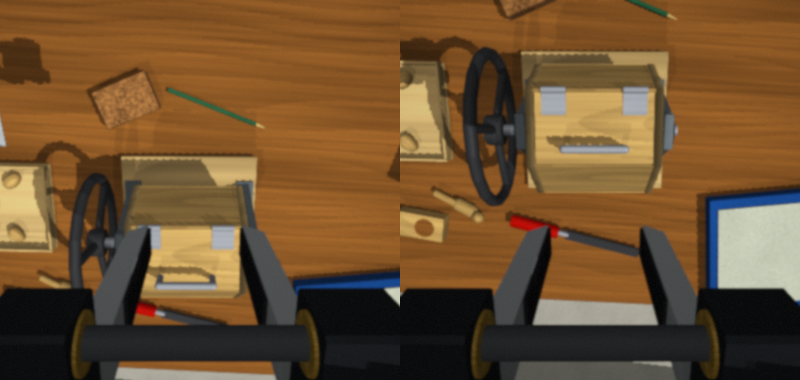

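```bash
python3 - <<'E'
from h import *
tc=pose();C=cam('wrist',tc)
im=cv2.imread('pics/v3.png').astype(float)[:,400:].mean(2)
c=np.convolve(im[:,215:222].mean(1),[1,1,1],'same')/3
print([int(v) for v in c[40:205]])
def edges(th,dx,ph=0):
    out=[]
    for k in(-90,-30,30,90):
        a=np.radians(th+k);out.append(proj(*C,DC+np.array([dx,0,0])+.0924*(np.sin(a)*XH+np.cos(a)*ZH)+0*YH)[1])
    return np.round(out,1)
for th in(-8,-6,-4,-2,0,2):
    for dx in(-.005,0,.005): print(th,dx,edges(th,dx))
E
```

```text
[75, 76, 77, 78, 77, 76, 74, 72, 70, 68, 74, 91, 112, 128, 134, 136, 137, 138, 137, 136, 135, 135, 134, 130, 119, 103, 90, 82, 78, 76, 76, 78, 80, 82, 81, 80, 79, 80, 82, 83, 82, 80, 76, 74, 73, 73, 75, 82, 95, 108, 118, 128, 139, 151, 157, 159, 159, 159, 159, 158, 157, 156, 157, 158, 158, 156, 152, 148, 144, 141, 140, 140, 141, 144, 146, 148, 149, 150, 152, 155, 157, 157, 156, 153, 151, 151, 150, 148, 145, 142, 141, 141, 143, 145, 147, 149, 149, 149, 150, 150, 147, 139, 128, 114, 104, 106, 120, 140, 157, 166, 165, 158, 149, 146, 147, 149, 150, 150, 150, 149, 148, 146, 141, 132, 122, 114, 109, 106, 105, 106, 106, 103, 100, 99, 100, 103, 106, 108, 108, 106, 104, 105, 108, 110, 110, 110, 109, 109, 109, 109, 112, 116, 114, 106, 97, 93, 91, 89, 86, 84, 84, 84, 86, 87, 87]
-8 -0.005 [ 59.1  83.  159.1 187.3]
-8 0 [ 62.8  87.3 163.1 190.5]
-8 0.005 [ 66.5  91.5 166.9 193.7]
-6 -0.005 [ 58.6  85.2 161.3 187. ]
-6 0 [ 62.4  89.5 165.2 190.2]
-6 0.005 [ 66.1  93.7 169.  193.4]
-4 -0.005 [ 58.2  87.4 163.3 186.6]
-4 0 [ 62.   91.7 167.2 189.8]
-4 0.005 [ 65.7  96.  171.  192.9]
-2 -0.005 [ 57.9  89.8 165.3 186.2]
-2 0 [ 61.6  94.  169.2 189.3]
-2 0.005 [ 65.4  98.3 173.  192.4]
0 -0.005 [ 57.6  92.1 167.2 185.7]
0 0 [ 61.4  96.4 171.1 188.8]
0 0.005 [ 65.2 100.7 174.8 191.9]
2 -0.005 [ 57.4  94.6 169.1 185.1]
2 0 [ 61.3  98.9 172.9 188.2]
2 0.005 [ 65.1 103.1 176.6 191.3]
```

```bash
sed -i 's/WC=np.array(\[.578/WC=np.array([.5795/' h.py; cat >> h.py <<'E'
def edge_theta(tag):
    from scipy.optimize import least_squares
    tc=pose();im=snapshot('wrist');save(tag,im);C=cam('wrist',tc)
    g=cv2.GaussianBlur(im.astype(np.float32).mean(2),(0,0),1.2)
    def pts(th,dx):
        return [[proj(*C,DC+np.array([dx,0,0])+.0924*(np.sin(np.radians(th+k))*XH+np.cos(np.radians(th+k))*ZH)+s*YH) for s in np.linspace(-.065,.065,14) if abs(abs(s)-.04)>.022] for k in(-90,-30,30,90)]
    gy=np.abs(cv2.Sobel(g,cv2.CV_32F,0,1))
    best=[]
    for th in np.arange(-12,12.1,.5):
        for dx in np.arange(-.006,.0061,.001):
            sc=0
            for e in pts(th,dx):
                e=np.array(e,np.float32); sc+=np.minimum(cv2.remap(gy,e[:,0],e[:,1],1),60).mean()
            best.append((sc,th,dx))
    best.sort(reverse=True); return [tuple(np.round(b,3).tolist()) for b in best[:6]]
E
python3 - <<'E'
from h import *
D=np.radians
print(edge_theta('e0'))
gripper_to(.05,30)
env.goto(*rim(D(-20),D(-10),.10)); line(*rim(D(-20),D(-10)))
gripper_to(0.0,30)
for a in (-16,-11.6): line(*rim(D(a),D(a*.5)),v=.08)
st(); gripper_to(.05)
line(*rim(D(-11.6),D(-6),.10),v=.3)
env.goto([.60,.20,.46],ori(-ZH,YH))
print(edge_theta('e1')); st()
E
```

```text
[(201.74, -10.5, 0.002), (199.472, -10.0, 0.002), (194.361, -9.5, 0.002), (194.319, -11.0, 0.002), (188.77, -11.0, 0.003), (187.91, -10.5, 0.003)]
 t 22.9 F [-8.9 -3.1  8.9] gap 0.0151 gf 30.0
[(180.663, -2.0, 0.002), (180.186, -1.5, 0.001), (178.917, -1.0, 0.0), (178.479, -2.5, 0.002), (178.46, -2.0, 0.001), (177.825, -1.5, 0.0)]
 t 25.0 F [-0.1 -0.1 -0.4] gap 0.0497 gf 0.0
```

```bash
cat >> h.py <<'E'
HG=DC+.08*ZH-.046*XH
def hh(h,t,extra=0,yf=1,depth=.017):
    hx=np.cos(h)*XH+np.sin(h)*ZH;hz=np.cos(h)*ZH-np.sin(h)*XH
    z=-np.cos(t)*ZH+np.sin(t)*XH
    return grasp(HG+.071*hx+.028*hz-extra*z,z,yf*(np.cos(t)*XH+np.sin(t)*ZH),depth)
E
python3 - <<'E'
from h import *
D=np.radians
env.goto(*rim(D(-20),D(-10),.10)); line(*rim(D(-20),D(-10)))
gripper_to(0.0,30)
line(*rim(D(-18.2),D(-9.1)),v=.05); env.dwell(.2)
gripper_to(.05)
line(*rim(D(-18.2),D(-9),.12),v=.3)
for yf in(1,-1): print(yf,[env.ik(*hh(D(h),D(.6*h),e,yf)) is not None for h,e in((0,.1),(0,0),(30,0),(60,0),(80,0),(80,.1))])
yf=1 if env.ik(*hh(D(80),D(48),0,1)) is not None else -1
env.goto(*hh(0,0,.1,yf)); line(*hh(0,0,0,yf)); st('down')
gripper_to(0,30); st('closed')
for h in range(10,81,10):
    line(*hh(D(h),D(.6*h),0,yf),v=.1)
    if h%20==0: st(h)
gripper_to(.05); st('open')
line(*hh(D(80),D(48),.09,yf),v=.3)
save('s4',snapshot('scene'));save('w4b',snapshot('wrist'));
a=cv2.imread('pics/s4.png')[130:330,260:460];b=cv2.imread('pics/w4b.png')
cv2.imwrite('pics/v4.png',np.hstack([cv2.resize(a,(380,380)),cv2.resize(b,(420,380))]))
E
```

```text
1 [True, True, True, True, True, True]
-1 [True, True, True, True, True, True]
down t 31.2 F [-0.3 -0.2  1.2] gap 0.0496 gf 0.0
closed t 31.9 F [6.5 1.3 0. ] gap 0.0094 gf 30.0
20 t 32.6 F [ 4.7 -1.8  3.5] gap 0.0091 gf 30.0
40 t 33.6 F [ 5.5 -0.8  4. ] gap 0.0092 gf 30.0
60 t 34.9 F [ 1.1 -2.5  1.7] gap 0.0088 gf 30.0
80 t 35.6 F [-0.6 -4.8  6.9] gap 0.0091 gf 30.0
open t 36.4 F [ 0.3 -0.  -0.3] gap 0.05 gf 0.0
```

View pics/v4.png

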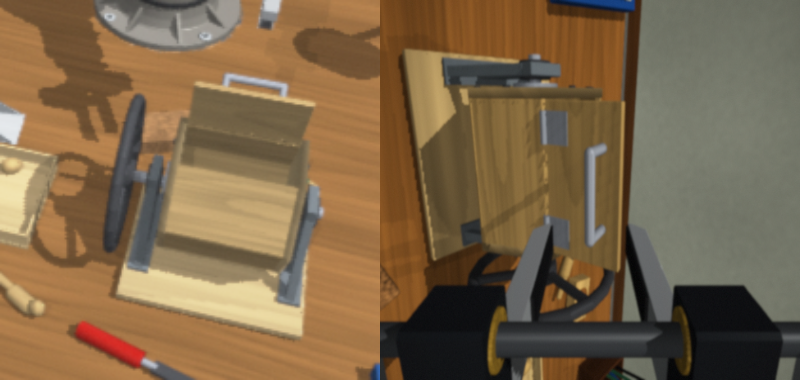

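```bash
python3 - <<'E'
from h import *
D=np.radians
p,_=pose(); env.move_linear([p[0]-.02,p[1],.45],velocity=.35)
HM=HG.copy()
o1,o2=ori(-ZH,YH),ori(-ZH,-YH)
q=np.array(env.get_joint_positions())
def cost(o): s=env.ik(HM+.09*XH+.2*ZH,o); return 9 if s is None else np.abs(np.array(s)-q).max()
o=min((o1,o2),key=cost)
gripper_to(0,20)
env.goto(HM+.075*XH+.2*ZH,o)
line(HM+.075*XH+.045*ZH,o,.25); st('in')
for d in(.04,.02,.005,-.003,-.010): line(HM+d*XH+.045*ZH,o,.1);st(d)
line(HM+.02*XH+.05*ZH,o,.2); line(HM+.04*XH+.18*ZH,o,.3)
gripper_to(.06)
obs={'scoop':[],'tip':[]};ims=[]
for i,pp in enumerate(([.40,-.12,.36],[.40,-.26,.36])):
    oo=min((down(np.pi/2).as_rotvec(),down(-np.pi/2).as_rotvec()),key=lambda x:9 if env.ik(pp,x) is None else np.abs(np.array(env.ik(pp,x))-env.get_joint_positions()).max())
    try: env.goto(pp,oo)
    except env.Unreachable: print('unr');continue
    tc=pose();im=snapshot('wrist');C=cam('wrist',tc);ims.append(cv2.resize(im,(400,300)))
    r=landmark_of('scoop','wrist');print([(np.round(x['position'],1),round(x['confidence'],2)) for x in r])
    if r: obs['scoop'].append((*C,r[0]['position']))
    r=cut_out('scoop','wrist')
    if r:
        m=r[0]['pixels'];P=np.argwhere(m)[:,::-1].astype(float)
        w=np.array([onz(*C,q,.05) for q in P]);k=np.argsort(w[:,1])[:12];tp=P[k].mean(0);print('tip px',tp,r[0]['box'],round(r[0]['confidence'],2));obs['tip'].append((*C,tp))
        k=np.argsort(-w[:,1])[:12];print('lip on z=0',onz(*C,P[k].mean(0),.003))
save('v5',np.hstack(ims))
r=landmark_of('scoop','top')
if r: obs['scoop'].append((*cam('top'),r[0]['position']))
for k in obs:
    if len(obs[k])>1: print(k,tri(obs[k]))
st()
E
```

```text
in t 40.4 F [0.2 0.1 0.2] gap 0.0003 gf 0.0
0.04 t 40.9 F [0.3 0.6 0. ] gap 0.0006 gf 0.0
0.02 t 41.3 F [ 0.1 -0.6 -0.4] gap 0.0003 gf 0.0
0.005 t 41.6 F [0.  0.1 0.2] gap 0.0004 gf 0.0
-0.003 t 41.8 F [-0.  -0.8  0.4] gap 0.0003 gf 0.0
-0.01 t 42.1 F [-0.4 -0.7  0.3] gap 0.0005 gf 0.1
[(array([306.3, 130.5]), 0.74)]
tip px [407.58333333 126.25      ] [277.4, 108.5, 131.8, 45.7] 0.85
lip on z=0 [ 0.44940776 -0.15416544  0.003     ]
[(array([213.1, 128.4]), 0.81)]
tip px [304.25 125.5 ] [186.3, 107.3, 122.2, 48.0] 0.81
lip on z=0 [ 0.44211269 -0.15484134  0.003     ]
scoop (array([ 0.42532897, -0.19550407,  0.00554359]), [np.float64(0.0048609216283844745), np.float64(0.0024684473349267143), np.float64(0.006714410158926233)])
tip (array([ 0.43729723, -0.32886017,  0.06727242]), [np.float64(8.423906651105195e-05), np.float64(8.42390665110664e-05)])
 t 46.3 F [ 0.  -0.7 -0.3] gap 0.0602 gf 0.0
```

View pics/v5.png

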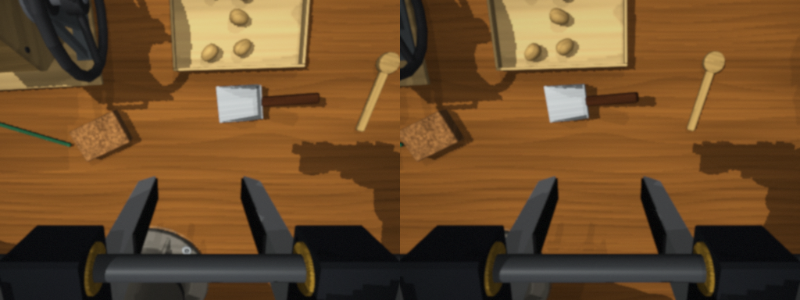

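```bash
cat >> h.py <<'E'
def sc(origin,yaw,p,b=20,yf=1,extra=0):
    """TCP pose that puts the scoop origin at `origin`, lip direction yaw (deg), pitch p (deg, + lip down), grip lean b."""
    y=np.radians(yaw);p=np.radians(p);b=np.radians(b)
    d=np.array([np.cos(y),np.sin(y),0]);sx=np.cos(p)*d-np.sin(p)*ZH;sz=np.sin(p)*d+np.cos(p)*ZH
    z=-np.cos(b)*sz+np.sin(b)*sx
    return grasp(np.array(origin)-.091*sx+.052*sz-extra*z,z,yf*np.cross(sz,sx))
def lip(o_lip,yaw,p,**k):
    y=np.radians(yaw);pp=np.radians(p);d=np.array([np.cos(y),np.sin(y),0]);sx=np.cos(pp)*d-np.sin(pp)*ZH
    return sc(np.array(o_lip)-.04*sx,yaw,p,**k)
E
python3 - <<'E'
from h import *
save('t5',snapshot('top'));a=cv2.imread('pics/t5.png')[130:270,80:360];cv2.imwrite('pics/v6.png',cv2.resize(a,(760,380)))
tr=np.array([.572,-.19,.005]);ty=91.7;so=[.426,-.195,0]
for b in(10,20,30):
  for yf in(1,-1):
    L=[('pick',sc(so,96,0,b,yf)),('s-',sc(tr+[-.04,-.05,0],ty,0,b,yf)),('e-',sc(tr+[-.04,.07,0],ty,0,b,yf)),('s+',sc(tr+[.04,-.05,0],ty,0,b,yf)),('e+',sc(tr+[.04,.07,0],ty,0,b,yf)),('lift',sc(tr+[.04,.05,.25],ty,-18,b,yf)),
     ('over',lip(DC-.02*YH+.18*ZH,93.2,-15,b=b,yf=yf))]+[('d%d'%p,lip(DC-.02*YH+.095*ZH,93.2,p,b=b,yf=yf)) for p in(0,20,40,50,60,70)]
    q=[(n,env.ik(*x)) for n,x in L];print(b,yf,[n for n,x in q if x is None],[np.round(x,1).tolist() for n,x in q if n in('pick','lift','d0','d60') and x is not None])
E
```

```text
10 1 [] [[-0.0, 0.6, 0.8, 2.0, -0.7, 0.9, -1.9], [-0.2, 0.8, 1.2, 1.5, -1.0, 1.8, -2.0], [-1.0, 0.5, 1.2, 1.8, -0.6, 1.3, -2.6], [-0.2, 0.6, -0.8, 1.5, 0.9, 2.0, 2.2]]
10 -1 [] [[0.1, 0.5, 0.6, 2.0, -0.6, 0.9, 1.2], [0.0, 0.6, 0.7, 1.5, -0.7, 1.6, 0.9], [-0.8, 0.3, 1.0, 1.8, -0.5, 1.2, 0.3], [-0.9, 0.5, 0.3, 1.5, 0.6, 1.7, -0.7]]
20 1 [] [[-0.0, 0.8, 0.9, 1.9, -0.9, 1.2, -1.7], [-0.0, 0.8, 1.0, 1.4, -1.0, 1.9, -2.1], [-0.7, 0.3, 0.9, 1.8, -0.6, 1.3, -2.7], [-0.0, 0.6, -1.0, 1.5, 0.9, 2.0, 2.2]]
20 -1 [] [[0.2, 0.6, 0.5, 1.9, -0.6, 1.0, 1.2], [0.2, 0.7, 0.6, 1.4, -0.8, 1.7, 0.9], [-0.8, 0.4, 1.0, 1.8, -0.7, 1.3, 0.5], [-0.9, 0.4, 0.3, 1.5, 0.5, 1.6, -0.6]]
30 1 [] [[0.1, 0.9, 0.9, 1.9, -0.9, 1.4, -1.6], [0.2, 0.8, 0.6, 1.4, -0.9, 1.9, -2.2], [-0.6, 0.4, 0.9, 1.8, -0.8, 1.4, -2.5], [0.1, 0.5, -1.0, 1.5, 0.8, 1.8, 2.2]]
30 -1 [] [[0.3, 0.7, 0.5, 1.8, -0.7, 1.2, 1.3], [0.3, 0.7, 0.5, 1.4, -0.9, 1.8, 0.9], [-0.7, 0.5, 1.0, 1.8, -0.9, 1.4, 0.7], [-0.9, 0.3, 0.4, 1.6, 0.3, 1.5, -0.5]]
```

View pics/v6.png

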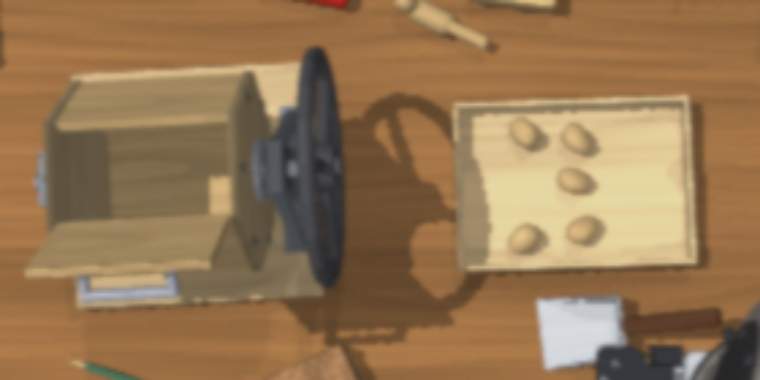

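Hatch is wide open (free edge past the hinge, around crop (30,270)–(210,265)) and all five eggs are still in place. Next: pick up the scoop and sweep the first lane.

```bash
cat >> h.py <<'E'
TR=np.array([.572,-.190,0]);TY=91.7
def tp(x,y,z):  # tray frame -> world
    a=np.radians(TY-90);return TR+[np.cos(a)*x-np.sin(a)*y,np.sin(a)*x+np.cos(a)*y,z]
def L(pose_,v=.15): line(*pose_,v=v)
def sweep(x,y0=-.05,y1=.113,z=.005,yaw=TY,entry=28):
    L(lip(tp(x,y0,.10),yaw,entry,yf=-1),.3); L(lip(tp(x,y0,z+.001),yaw,entry,yf=-1),.2); st('entry')
    L(lip(tp(x,y0+.025,z),yaw,2,yf=-1),.10); st('flat')
    L(lip(tp(x,y1-.015,z),yaw,2,yf=-1),.12); st('mid')
    L(lip(tp(x,y1,z),yaw,2,yf=-1),.06); st('wall')
def rise(x,y1=.113,z=.006):
    # tilt back about the back edge
    for p in(8,16,24):
        a=np.radians(p); L(lip(tp(x,y1-.003-.08*(1-np.cos(a)),z+.08*np.sin(a)),TY,-p,yf=-1),.08)
    L(lip(tp(x,y1-.02,z+.10),TY,-24,yf=-1),.15)
def dump():
    L(lip(tp(0,.08,.33),TY,-20,yf=-1),.3)
    L(lip(DC-.03*YH+.20*ZH,93.2,-18,yf=-1),.3)
    L(lip(DC-.03*YH+.13*ZH,93.2,0,yf=-1),.2)
    for p in(20,40,60): L(lip(DC-.03*YH+.10*ZH,93.2,p,yf=-1),.12)
    env.dwell(.4)
    L(lip(DC-.03*YH+.105*ZH,93.2,68,yf=-1),.1);env.dwell(.3)
    L(lip(DC-.03*YH+.20*ZH,93.2,30,yf=-1),.3)
    L(lip(tp(0,.03,.33),TY,10,yf=-1),.4)
E
python3 - <<'E'
from h import *
so=[.4245,-.197,0]
env.goto(*sc(so,96,0,yf=-1,extra=.09)); L(sc(so,96,0,yf=-1)); st('at handle')
gripper_to(0,50); st('grip')
so[2]=.10; L(sc(so,96,0,yf=-1),.15); st('lift')
L(lip(tp(.039,-.05,.12),TY,10,yf=-1),.25)
sweep(.039)
save('s7',snapshot('scene'));a=cv2.imread('pics/s7.png')[150:290,170:350];cv2.imwrite('pics/v7.png',cv2.resize(a,(720,560)))
E
```

```text
at handle t 49.2 F [ 0.9  0.7 -0.7] gap 0.0599 gf 0.0
grip t 50.0 F [-0.7  0.2  1.1] gap 0.0178 gf 50.0
lift t 50.8 F [-0.3  0.1 -1.8] gap 0.0178 gf 50.0
entry t 53.0 F [ 0.9  0.2 -0.8] gap 0.0178 gf 50.0
flat t 53.7 F [ 0.7  0.1 -1.6] gap 0.0176 gf 50.0
mid t 54.9 F [ 0.3 -0.8 -1.6] gap 0.0174 gf 50.0
wall t 55.3 F [-0.4 -0.6 -2.8] gap 0.0177 gf 50.0
```

View pics/v7.png

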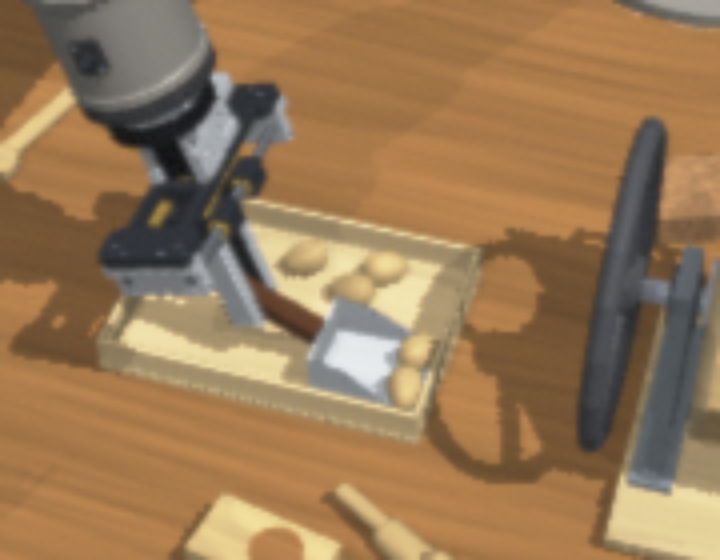

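```bash
cat >> h.py <<'E'
def press(x,y1=.113,z=.005,lim=5,n=6):
    f0=env.get_wrist_force()[1]
    for i in range(n):
        f=env.get_wrist_force()[1]
        if abs(f-f0)>lim: break
        y1+=.002; L(lip(tp(x,y1,z),TY,2,yf=-1),.05)
    print('lip y',round(y1,4)); st('pressed'); return y1
E
python3 - <<'E'
from h import *
y=press(.039)
save('s8',snapshot('scene'))
rise(.039,min(y,.116))
save('s8b',snapshot('scene'))
cv2.imwrite('pics/v8.png',np.hstack([cv2.resize(cv2.imread(f'pics/{n}.png')[170:280,200:310],(400,400)) for n in('s8','s8b')])); st()
E
```

```text
lip y 0.117
pressed t 55.9 F [ -0.3 -10.5  -1.8] gap 0.0181 gf 50.0
 t 57.5 F [ 0.2 -0.1 -2.5] gap 0.0176 gf 50.0
```

View pics/v8.png

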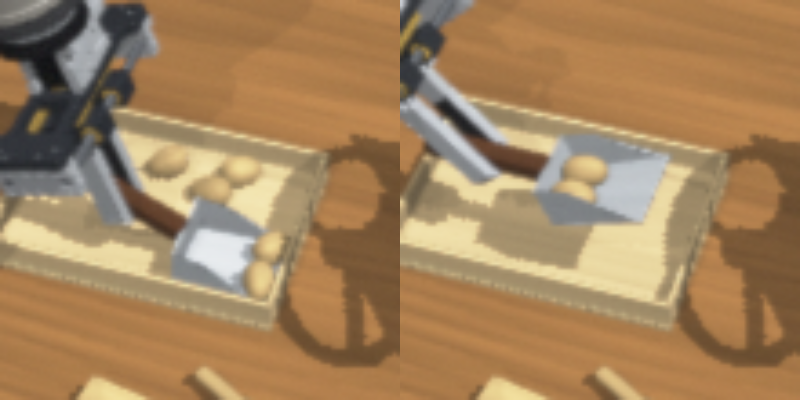

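```bash
python3 - <<'E'
from h import *
dump(); st('dumped')
save('s9',snapshot('scene'));save('t9',snapshot('top'))
sweep(-.037,y1=.113); y=press(-.037); rise(-.037,min(y,.116))
save('s9b',snapshot('scene'))
cv2.imwrite('pics/v9.png',np.hstack([cv2.resize(cv2.imread('pics/t9.png')[130:250,90:340],(500,240)),cv2.resize(cv2.imread('pics/s9b.png')[160:280,190:310],(240,240))])); st()
E
```

```text
dumped t 64.6 F [-0.8  0.4 -0.9] gap 0.0178 gf 50.0
entry t 66.1 F [ 0.4 -0.6 -1.8] gap 0.0178 gf 50.0
flat t 67.0 F [ 0.   1.3 -2.5] gap 0.0177 gf 50.0
mid t 68.1 F [-0.8  0.5 -1.1] gap 0.0176 gf 50.0
wall t 68.5 F [ 0.1 -0.  -2.4] gap 0.018 gf 50.0
lip y 0.119
pressed t 69.3 F [ -0.1 -11.2  -1.6] gap 0.0178 gf 50.0
 t 70.9 F [-0.1  0.1 -1.4] gap 0.0179 gf 50.0
```

View pics/v9.png

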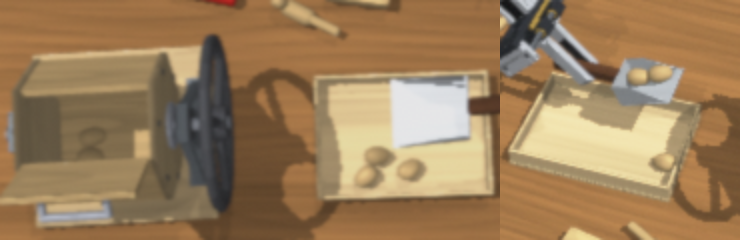

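Two eggs are in the barrel and two are in the scoop. One is left by the +y wall, at scene crop (662,160).

```bash
python3 - <<'E'
from h import *
dump(); st('dumped')
for c in('top','scene'):
    im=snapshot(c);save('c10'+c,im);C=cam(c)
    for x in landmark_of('egg0',c):
        w=onz(*C,x['position'],.018);a=np.radians(TY-90);d=w-TR
        t=[np.cos(a)*d[0]+np.sin(a)*d[1],-np.sin(a)*d[0]+np.cos(a)*d[1]]
        print(c,np.round(x['position']),round(x['confidence'],2),w.round(3),np.round(t,3))
E
```

```text
dumped t 77.8 F [ 0.5  0.3 -1.2] gap 0.0175 gf 50.0
top [133. 196.] 0.68 [0.574 0.248 0.018] [0.015 0.438]
top [144. 202.] 0.61 [0.557 0.215 0.018] [-0.003  0.405]
top [133. 209.] 0.56 [0.54  0.246 0.018] [-0.019  0.437]
top [238. 136.] 0.54 [ 0.742 -0.044  0.018] [0.175 0.141]
top [254. 186.] 0.53 [ 0.603 -0.089  0.018] [0.034 0.101]
top [172. 122.] 0.35 [0.783 0.144 0.018] [0.221 0.327]
scene [270. 241.] 0.44 [ 0.6   -0.097  0.018] [0.031 0.092]
```

Last egg at tray (0.033, 0.097), next to the wall. Sweep that lane.

```bash
python3 - <<'E'
from h import *
x=.034
sweep(x,y1=.105); y=press(x,y1=.107); rise(x,min(y,.116))
save('s11',snapshot('scene'));dump()
save('s11b',snapshot('scene'));save('t11',snapshot('top'))
cv2.imwrite('pics/v11.png',np.hstack([cv2.resize(cv2.imread('pics/s11.png')[160:280,190:310],(260,260)),cv2.resize(cv2.imread('pics/t11.png')[130:260,90:350],(520,260))])); st()
E
```

```text
entry t 79.5 F [-0.2 -1.  -1.3] gap 0.0179 gf 50.0
flat t 80.2 F [ 0.5 -0.3 -1.7] gap 0.0178 gf 50.0
mid t 81.3 F [ 0.4 -0.5 -1.1] gap 0.0174 gf 50.0
wall t 81.7 F [ 0.7 -0.3 -1.5] gap 0.0174 gf 50.0
lip y 0.119
pressed t 83.2 F [  0.1 -10.9  -1.3] gap 0.0174 gf 50.0
 t 91.8 F [-0.5  0.2 -1.2] gap 0.0176 gf 50.0
```

View pics/v11.png

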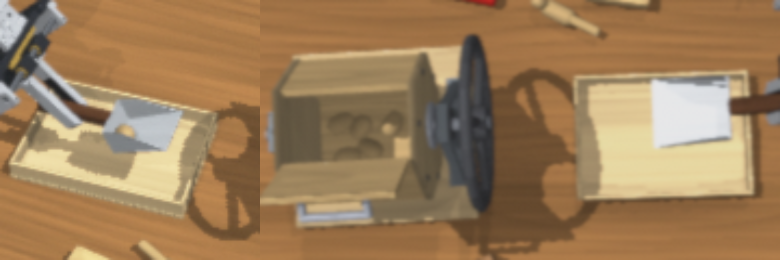

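All five eggs are in the barrel. Next I'll lay the scoop in the tray.

```bash
python3 - <<'E'
from h import *
L(lip(tp(0,.06,.10),TY,0,yf=-1),.3); L(lip(tp(0,.06,.012),TY,0,yf=-1),.15); L(lip(tp(0,.06,.0052),TY,0,yf=-1),.03); st('placed')
gripper_to(.05); st('open')
p=sc(lip(tp(0,.06,.005),TY,0,yf=-1)[0]*0+tp(0,.02,.005),TY,0,yf=-1,extra=.10); L(p,.2)
# hatch: go up and over to the robot side of the hatch
env.move_linear(list(np.array(env.get_ee_pos())+[0,0,.25]),velocity=.35)
save('s12',snapshot('scene'));save('t12',snapshot('top'))
cv2.imwrite('pics/v12.png',np.hstack([cv2.resize(cv2.imread('pics/s12.png')[150:300,180:430],(460,276)),cv2.resize(cv2.imread('pics/t12.png')[140:260,230:360],(300,276))])); st()
gripper_to(0,20)
# candidate tool poses for closing: closed fingers down, tips beside the outer face
for yf in(1,-1):
    print(yf,[None if (s:=env.ik(HG+a*XH+c*ZH,ori(-ZH,yf*YH))) is None else np.round(s,1).tolist() for a,c in((-.12,.2),(-.12,.045),(.0,.08),(.05,.08),(.09,.03),(.071,.035))])
E
```

```text
placed t 93.9 F [ 0.7  0.7 -1.4] gap 0.0178 gf 50.0
open t 94.6 F [-0.1  0.2 -0.7] gap 0.0495 gf 0.0
 t 96.2 F [ 0.3  0.2 -0.3] gap 0.0499 gf 0.0
1 [[-0.0, -0.1, -0.5, 1.8, -0.0, 1.4, 1.1], [-0.1, 0.0, -0.5, 2.0, 0.0, 1.1, 1.0], [-0.1, 0.2, -0.5, 1.7, 0.1, 1.2, 1.1], [-0.1, 0.3, -0.4, 1.6, 0.1, 1.2, 1.1], [-0.1, 0.4, -0.4, 1.6, 0.2, 1.2, 1.1], [-0.1, 0.4, -0.4, 1.6, 0.2, 1.2, 1.1]]
-1 [[0.0, -0.1, -0.5, 1.8, -0.0, 1.4, -2.0], [-0.0, 0.0, -0.6, 2.0, 0.0, 1.1, -2.1], [-0.2, 0.2, -0.3, 1.7, 0.1, 1.2, -2.0], [-0.3, 0.3, -0.2, 1.6, 0.1, 1.2, -2.0], [-0.3, 0.4, -0.1, 1.6, 0.0, 1.2, -2.0], [-0.3, 0.3, -0.1, 1.7, 0.0, 1.2, -2.0]]
```

View pics/v12.png

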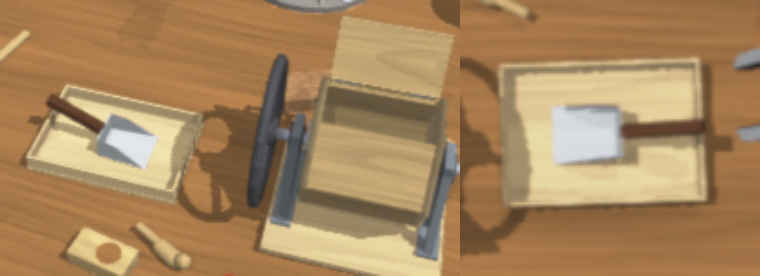

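```bash
python3 - <<'E'
from h import *
q=np.array(env.get_joint_positions());P=lambda a,c:HG+a*XH+c*ZH
o=min((ori(-ZH,YH),ori(-ZH,-YH)),key=lambda o:np.abs(np.array(env.ik(P(-.12,.2),o))-q).max())
env.goto(P(-.12,.2),o); line(P(-.12,.040),o,.25); st('beside')
for a in(-.08,-.05,-.02,.0,.025): line(P(a,.045),o,.12); st(a)
line(P(.0,.06),o,.2); line(P(.0,.13),o,.3); line(P(.04,.13),o,.3)
save('s13',snapshot('scene'))
for f in np.radians(np.linspace(62,21.5,8)):
    line(P(.076*np.cos(f)+.001,.076*np.sin(f)+.006),o,.1)
st('arc')
z=.033
while env.get_wrist_force()[2]<15 and z>.024: z-=.001; line(P(.071,z),o,.03)
st('press %.3f'%z); print(env.get_ee_pos())
line(P(.071,.15),o,.25)
env.goto([.60,.20,.46],ori(-ZH,YH))
print(edge_theta('e14'))
save('s14',snapshot('scene'))
for l in('hatch_handle','hatch_hinge','mouth'): print(l,[np.round(x['position'],1) for x in landmark_of(l,'wrist')][:1],[np.round(x['position'],1) for x in landmark_of(l,'scene')][:1],proj(*cam('wrist',pose()),model(0)[l]).round(1),proj(*cam('scene'),model(0)[l]).round(1))
cv2.imwrite('pics/v14.png',np.hstack([cv2.resize(cv2.imread('pics/s14.png')[160:310,290:440],(390,390)),cv2.resize(cv2.imread('pics/e14.png')[30:220,150:350],(400,390))])); st()
E
```

```text
beside t 99.7 F [-0.2  0.1  0.8] gap 0.0001 gf 0.0
-0.08 t 100.2 F [-0.7 -0.7  0.1] gap 0.0004 gf 0.0
-0.05 t 100.6 F [-0.5 -0.2 -0.8] gap 0.0007 gf 0.0
-0.02 t 101.0 F [0.4 0.2 0.4] gap 0.0007 gf 0.0
0.0 t 101.3 F [0.1 0.2 0.2] gap 0.0005 gf 0.0
0.025 t 101.7 F [ 0.7  0.7 -0. ] gap 0.0003 gf 0.0
arc t 105.2 F [-0.3  0.4 -0.1] gap 0.0008 gf 0.0
press 0.030 t 105.9 F [-3.7 -3.2 16.3] gap 0.0002 gf 8.1
[0.5967483  0.1988124  0.24152293]
[(176.191, 1.0, 0.001), (176.09, 0.5, 0.001), (176.01, 1.5, 0.0), (174.849, 1.0, 0.0), (172.797, 2.5, -0.001), (172.068, 0.0, 0.001)]
hatch_handle [array([255.7, 164. ])] [array([388.4, 209.5])] [255.8 161. ] [387.6 210.2]
hatch_hinge [array([255.7, 100.1])] [array([391., 195.])] [255.7  98.2] [388.5 198.6]
mouth [array([255. , 139.1])] [array([383.9, 208.3])] [255.5 136.3] [386.7 211.1]
 t 107.4 F [ 0.3 -0.1  0.3] gap 0.0001 gf 0.0
```

View pics/v14.png

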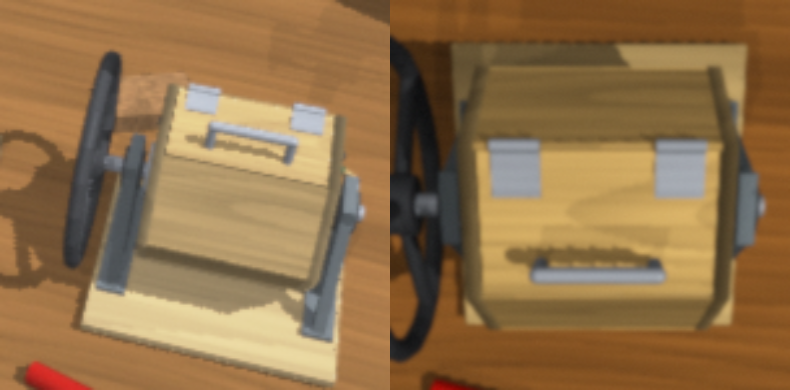

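```bash
python3 - <<'E'
from h import *
print(env.sign_off(),env.get_clock())
E
```

```text
the job is handed in; nothing more can be done
the job is handed in; nothing more can be done
```

I loaded all five eggs into the barrel, laid the scoop flat in the empty tray, shut the hatch (measured within about 1° of top), and signed off with the robot clear at about 107 s.

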